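# Load the keyed sample disk into the analyser

## Task

Load the sample disk with the orange-capped tubes into the analyser: carry it by its grip bar, turn it until the notch in its flange lines up with the yellow dog of the drive platter, and lower it fully home, flat in the platter, then let go. Keep the disk upright, do not let it drop, and leave the violet-capped disk where it stands.

Things in the scene. Friction and masses are not known exactly. Their poses are not given: they have to be found in the camera images.
- disk_orange: The disk to load: white, 0.3 to 0.45 kg, 99 mm tall, standing on the bench. Origin: centre of its underside, z up. Flange 6 mm thick, radius 75 mm, with one notch in its edge; drum of radius 57 mm up to z = 30 mm; 12 orange-capped tubes on a 47 mm radius, up to z = 50 mm; a black grip bar on top. Its +x points to the notch; a yellow line on the drum shows this direction.
- disk_orange_grip (a point): Middle of the orange disk's grip bar, on its axis 89 mm above its underside. The bar has flat sides, is 60 mm long (along the disk's x), 14 mm wide (along y) and reaches from 75 to 99 mm above the underside; it stands on two legs, 9 by 10 mm, 25 mm from the axis either way along x.
- disk_orange_notch (a point): Middle of the orange disk's notch, 70 mm from its axis along its +x, 3 mm above its underside. The notch is open to the rim, 16 mm wide and 14 mm deep, with yellow strips on both sides.
- disk_violet: The same kind of disk with violet caps, on the bench, to be left there. Same origin and axes.
- analyser: White and violet bench analyser, fixed. Origin on the bench under its disk bay's centre. Deck 70 mm high, reaching 130 mm to -x, 170 mm to +x and 110 mm to +y; on the -y side a module 203 mm high begins 105 mm off. At its +x edge, 125 to 160 mm from the bay's centre, stand a sampling arm 183 mm high and two bottles 122 mm high.
- platter: Round aluminium drive platter in the analyser's bay, held still by its motor at any angle. A dish: its floor, on which the disk rests, is 4 mm above this origin (63 mm above the bench); wall radius 77.5 mm at the floor, flaring to 81.5 mm at the rim, 10 mm above the floor. Origin on its axis, z up; +x points to the yellow drive dog, as does a yellow line.
- platter_seat (a point): Centre of the platter's floor, where the disk's origin lies when home. Axes as the platter's.
- platter_dog (a point): Middle of the yellow drive dog, 70 mm from the platter's axis along its +x, 3 mm above the floor: 10 mm wide and long, with a rounded top 13 mm above the floor. The notch comes down over it, so a disk that is home has the platter's yaw.
There are look-alikes about, which are no part of the job. What is shaped like the disk_orange but brown is not meant.

How it is judged:
At the end, for the whole second after the job is handed in: The orange disk lies at rest and flat (within 2 degrees) on the platter's floor (within 3 mm), within 6 mm of its centre and with its notch over the dog (middles within 8 mm); the violet disk is within 20 mm of its start (z of disk_orange in the frame of platter_seat between -0.003 and 0.003 m and horizontal distance between disk_orange and platter_seat below 0.006 m and horizontal distance between disk_orange_notch and platter_dog below 0.008 m and angle between disk_orange's own z axis and vertical below 0.035 rad and linear speed of disk_orange below 0.02 m/s and distance of disk_violet from where it was at the start of the episode below 0.02 m); the robot touches nothing.
It fails at once if the orange disk is dropped: it falls unheld, faster than 0.45 m/s (a free fall of 10 mm) (linear speed of disk_orange above 0.45 m/s and contact force between the fingers and disk_orange below 0.1 N).
It fails at once if the orange disk is tipped by more than 20 degrees (angle between disk_orange's own z axis and vertical above 0.35 rad).
It fails at once if the violet disk is moved by more than 20 mm (distance of disk_violet from where it was at the start of the episode above 0.02 m).
It also fails if it takes over 37 s, if anything falls off the work surface, if the arm or the gripper's body presses on something with over 40 N, if the wrist force passes 120 N, or if a joint passes its speed limit or range.

## Robot

A 6-joint arm with a two-finger parallel gripper is mounted at the origin on the work surface. World frame = base frame: x ahead of the robot, y to its left, z up, the work surface at z = 0. Lengths are in m, angles in rad, forces in N, time in s.
With the tool pointing down it reaches from about 0.375 to 0.75 m from the base axis. Payload 9 kg.
Tool frame: the origin (TCP) lies at the very end of the fingers, on their centre line; the grasp point (between the pads) lies 19 mm behind it; z points along the fingers, y is the line along which they close (so a half turn about z gives the same grasp; the last joint's range is limited). The gripper opens to 85 mm and grips with 20 to 120 N. Pads are 22 mm wide; open, the fingers measure 114 mm over their backs; the gripper's body (76 mm by 85 mm) begins 54 mm behind the grasp point. The pads swing forward as they close: fully open they stand 13 mm farther back than shut.
Start: joints at [-1.431, 0.104, 0.097, 1.564, 0, 1.353], TCP at [0.21, -0.562, 0.231] pointing down, gripper open.
Joint ranges: [-2.99, 2.99], [-0.84, 1.86], [-1.1, 1.16], [-1.84, 2.11], [-1.51, 1.56], [-3.14, 3.14]. Speed limits (rad/s): [2.22, 2.22, 2.57, 3.14, 3.14, 3.14].

## Interface

Orientations are given as a unit quaternion [x, y, z, w].
In Python, from rig import get_obs, grab_frame, calibration, ticket gives the robot as it stands.
- The arm moves only by the shell command python3 -m creep 'ROWS'. ROWS is JSON, a list of rows, each an object of numbers: "dx", "dy", "dz": the shift along the tool's x, y, z scaled (see below); "rx", "ry", "rz": the turn, a rotation vector about the tool's x, y, z scaled (see below); "hand": the closure, from 0 (fully open) to 1 (shut). In form: [{"dx": .., "dy": .., "dz": .., "rx": .., "ry": .., "rz": .., "hand": ..}, ...]. A call has 1 to 10 rows; each row shifts and turns the commanded pose from where the row before left it, along the tool's axes as they then stand; what a row does not reach is not made up. The controller multiplies each number of a shift by 0.1 m and each number of a turn by pi rad. A row lasts 1/8 s, in which the tool goes at most 62.5 mm and 10.7 degrees, less where a joint would pass 70% of its speed; a pose out of reach is approached as far as the arm can. A call with a number of a shift or a turn outside -1 to 1 is refused whole. A call with a gripper value outside its range is refused whole. The fingers move at their own pace and stop on an object; the grip force is fixed at half the most. Time passes only in rows, so rows that do not move let the fingers close. It gives the time, the measured TCP pose, the force, the opening and the grip force at its end, in the units of the state.
- get_obs(): the state, without advancing time (a new reading comes with each control period).
- grab_frame(name): name is "scene" or "top" or "wrist"; returns the picture (384x512x3 uint8, red, green, blue); there is no depth.
- calibration(name): a dict with "intrinsics" (3x3 intrinsics, pixels), "R" (3x3) and "t" (3): a world point X has camera coordinates R X + t. Camera axes: x right, y down, z forward; pixel columns grow to the right and rows downward; lengths in m; the calibration is good to about 2 mm. A picture is of the moment at which its call begins: read the wrist's pose just before it. calibration takes no time and is no camera call; for the wrist camera it gives the pose at the moment of the call.
- ticket.close_job(): hands the job in; it is judged then, once.
The state is a dict: "t": time; "q": joint angles; "joint_velocities": joint speeds; "effort": joint torques, N m; "tool_pos": TCP position; "tcp_rot": TCP orientation; "contact_force": force on the tool from outside, world axes, zero at the start; "moment": the same for the moment, N m; "width": finger opening in m; "finger_force": force on a finger pad.
Only numpy, scipy, OpenCV 4.12 (cv2) and the standard library are available. Lean on these libraries where they do the work, as an engineer would, in place of code of your own. Each camera call takes 0.05 s, during which the arm holds its last target. There are 200 camera calls.

## Working session

There is one attempt and no reset: what is moved stays moved. The work goes in short steps, Python scripts to look and compute and a shell command to move; the robot and the scene stay as the last step left them, time stands still between calls to the robot, and variables do not carry over. Pictures are saved under pics/ and viewed, at most 10 in all, crops included, and the job is handed in when it is done.

```bash
mkdir -p pics; python3 - <<'E'
from rig import *
import cv2,numpy as np
o=get_obs();print(o)
for n in("top","scene"):
    c=calibration(n);print(n,c)
    cv2.imwrite(f"pics/{n}0.png",grab_frame(n)[:,:,::-1])
E
```

```text
{'t': 0.0, 'q': array([-1.43068218e+00,  1.04705745e-01,  9.64365836e-02,  1.56387431e+00,
       -3.33353498e-05,  1.35311070e+00]), 'joint_velocities': array([ 0.00058422,  0.00076592,  0.0002103 , -0.00183804, -0.00010754,
        0.00024803]), 'effort': array([-4.05313695e-04, -5.56915927e+01,  5.03665745e+01,  1.60885236e-02,
       -5.20475533e-04,  2.55482428e-05]), 'tool_pos': array([ 0.21008763, -0.56165732,  0.23050055]), 'tcp_rot': array([ 9.84039824e-01,  1.77947100e-01,  9.46322878e-06, -6.73709787e-04]), 'contact_force': array([-0.25955077, -0.27841788,  0.14589098]), 'moment': array([0.00444248, 0.00423947, 0.02987638]), 'finger_force': 0.0, 'width': 0.08578790420368665}
top {'intrinsics': array([[411.38919218,   0.        , 258.05879181],
       [  0.        , 411.38919218, 197.41599211],
       [  0.        ,   0.        ,   1.        ]]), 'R': array([[ 0.00970968, -0.99983247, -0.01551604],
       [-0.99683144, -0.00845313, -0.07909254],
       [ 0.07894813,  0.01623484, -0.99674652]]), 't': array([0.11611306, 0.4988574 , 1.07316851])}
scene {'intrinsics': array([[496.48238361,   0.        , 249.69555209],
       [  0.        , 496.48238361, 193.68960508],
       [  0.        ,   0.        ,   1.        ]]), 'R': array([[ 0.50184629,  0.86493589, -0.0060163 ],
       [ 0.52259556, -0.30874413, -0.79471438],
       [-0.68923449,  0.39568038, -0.60695376]]), 't': array([-0.35844955, -0.13722535,  1.47069488])}
```

View pics/top0.png

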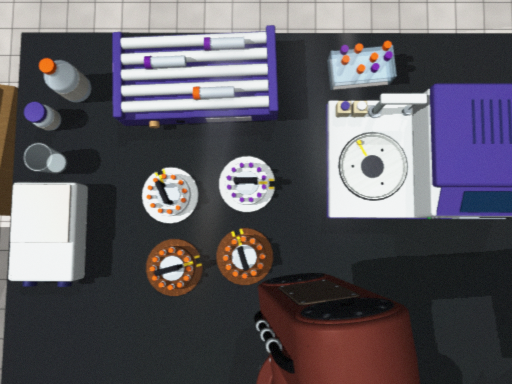

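View pics/scene0.png

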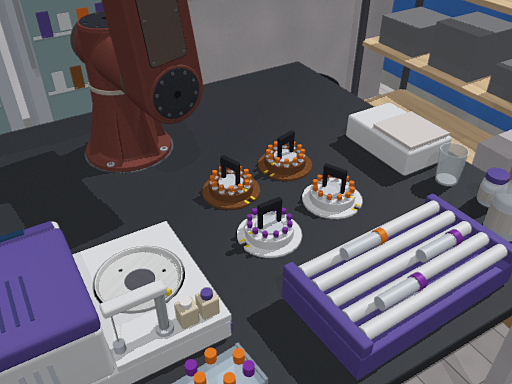

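The top view shows the orange disk at about (170,195) with its notch near (162,174), the violet disk at (246,184), and the platter at (373,166) with its dog near (360,143). The two brown disks are at (174,267) and (245,257). Next I'll enlarge the orange disk and the platter and measure them.

```bash
cat > h.py <<'E'
import numpy as np,cv2
from rig import *
def ray(n,uv,z):
    c=calibration(n);R,t,K=c["R"],c["t"],c["intrinsics"]
    d=R.T@np.linalg.inv(K)@np.array([uv[0],uv[1],1.]);C=-R.T@t
    return C+d*(z-C[2])/d[2]
def proj(n,X,c=None):
    c=c or calibration(n);p=c["intrinsics"]@(c["R"]@np.asarray(X,float)+c["t"]);return p[:2]/p[2]
E
python3 - <<'E'
from h import *
im=cv2.imread("pics/top0.png");hsv=cv2.cvtColor(im,cv2.COLOR_BGR2HSV)
def crop(x,y,w=80):return cv2.resize(im[y:y+w,x:x+w],(400,400),interpolation=cv2.INTER_CUBIC)
cv2.imwrite("pics/c1.png",np.hstack([crop(130,155),crop(333,126)]))
Y=cv2.inRange(hsv,(25,150,120),(34,255,255))
for (x,y,w,z) in [(130,155,80,.006),(333,126,80,.07)]:
    n,l,s,c=cv2.connectedComponentsWithStats(Y[y:y+w,x:x+w])
    for i in range(1,n): print(s[i],c[i]+[x,y],ray("top",c[i]+[x,y],z).round(4))
x,y,w=135,160,70
for nm,b in (("white",cv2.inRange(hsv,(0,0,120),(180,60,255))),):
    cs,_=cv2.findContours(b[y:y+w,x:x+w],cv2.RETR_EXTERNAL,2)
    k=cv2.convexHull(max(cs,key=cv2.contourArea));e=cv2.fitEllipse(k);print(e,ray("top",np.array(e[0])+[x,y],.006))
E
```

```text
[32 15  3  4  6] [163.16666667 171.5       ] [0.5674 0.3795 0.006 ]
[25 18  3  3  6] [156.16666667 173.66666667] [0.5613 0.3984 0.006 ]
[29 21  4  5 12] [160.58333333 178.25      ] [0.5489 0.386  0.006 ]
[24 14  9 15 31] [360.51612903 145.87096774] [ 0.6281 -0.1406  0.07  ]
((34.61216354370117, 34.81791305541992), (55.62118148803711, 56.9117431640625), 58.364830017089844) [0.50396255 0.36022505 0.006     ]
```

View pics/c1.png

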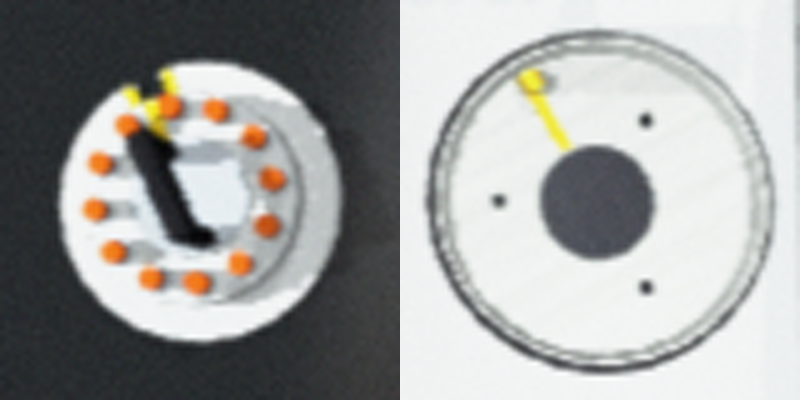

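```bash
python3 - <<'E'
from h import *
im=cv2.imread("pics/top0.png");g=cv2.cvtColor(im,cv2.COLOR_BGR2GRAY)
x,y,w=333,126,80
def deg(a):return np.degrees(np.arctan2(a[1],a[0]))
b=(g[y:y+w,x:x+w]<150).astype(np.uint8)
n,l,s,c=cv2.connectedComponentsWithStats(b);print([(s[i].tolist(),c[i].round(1)) for i in range(1,n) if s[i][4]>40])
i=max(range(1,n),key=lambda i:s[i][2] if s[i][2]<78 else 0)
cs,_=cv2.findContours((l==i).astype(np.uint8),cv2.RETR_EXTERNAL,2);e=cv2.fitEllipse(cv2.convexHull(cs[0]));print(e)
P=ray("top",np.array(e[0])+[x,y],.073);print("rim",P,'diam',np.mean(e[1])/411*(calibration("top")["R"][2]@P+calibration("top")["t"][2]))
dog=ray("top",(359.3,142.4),.075);print("dog",dog,np.hypot(*(dog-P)[:2]),deg(dog-P))
a=ray("top",(333+(566-400)/5,126+150/5),.063);print("line",deg(a-P),deg(dog-a))
# bar ends at top, z=.099 (crop1 pixel (140,135) (205,240))
D=ray("top",(169.61,194.82),.006)
A=ray("top",(130+29,155+28),.095);B=ray("top",(130+40,155+47),.095);print("bar",(A+B)/2,deg(A-B),np.hypot(*(A-B)[:2]),D)
print("violet",ray("top",(246,184),.006))
E
```

```text
[([5, 6, 66, 69, 226], array([26.5, 47.7])), ([28, 29, 23, 23, 401], array([39., 40.]))]
((39.32028579711914, 40.05420684814453), (67.63471984863281, 69.01592254638672), 125.82026672363281)
rim [ 0.57585963 -0.1691791   0.073     ] diam 0.17341040562866905
dog [ 0.63603284 -0.13641542  0.075     ] 0.06851476426470061 28.56782882329893
line 24.779012291198402 31.561204823832245
bar [0.50223889 0.35244841 0.095     ] 31.362215043797804 0.05532646577976776 [0.50395684 0.36023078 0.006     ]
violet [0.53503927 0.15383397 0.006     ]
```

```bash
python3 -m creep '[{"dz":-0.35,"rz":-0.055},{"dz":-0.35,"rz":-0.055},{"rz":-0.055},{"rz":-0.055},{"rz":-0.055},{"rz":-0.055},{"rz":-0.055},{"rz":-0.055},{"rz":-0.055},{"rz":-0.055}]'; python3 -m creep '[{"rz":-0.055},{"rz":-0.055},{"rz":-0.055},{"rz":-0.055},{"rz":-0.055},{"rz":-0.055},{"rz":-0.055},{"rz":-0.055},{"rz":-0.038},{}]'
```

```text
schema error: expected keys dx, dy, dz, rx, ry, rz, hand
schema error: expected keys dx, dy, dz, rx, ry, rz, hand
```

```bash
python3 -m creep '[{"dx":0,"dy":0,"dz":-0.35,"rx":0,"ry":0,"rz":-0.055,"hand":0},{"dx":0,"dy":0,"dz":-0.35,"rx":0,"ry":0,"rz":-0.055,"hand":0},{"dx":0,"dy":0,"dz":0,"rx":0,"ry":0,"rz":-0.055,"hand":0},{"dx":0,"dy":0,"dz":0,"rx":0,"ry":0,"rz":-0.055,"hand":0},{"dx":0,"dy":0,"dz":0,"rx":0,"ry":0,"rz":-0.055,"hand":0},{"dx":0,"dy":0,"dz":0,"rx":0,"ry":0,"rz":-0.055,"hand":0},{"dx":0,"dy":0,"dz":0,"rx":0,"ry":0,"rz":-0.055,"hand":0},{"dx":0,"dy":0,"dz":0,"rx":0,"ry":0,"rz":-0.055,"hand":0},{"dx":0,"dy":0,"dz":0,"rx":0,"ry":0,"rz":-0.055,"hand":0},{"dx":0,"dy":0,"dz":0,"rx":0,"ry":0,"rz":-0.055,"hand":0}]'
python3 -m creep '[{"dx":0,"dy":0,"dz":0,"rx":0,"ry":0,"rz":-0.055,"hand":0},{"dx":0,"dy":0,"dz":0,"rx":0,"ry":0,"rz":-0.055,"hand":0},{"dx":0,"dy":0,"dz":0,"rx":0,"ry":0,"rz":-0.055,"hand":0},{"dx":0,"dy":0,"dz":0,"rx":0,"ry":0,"rz":-0.055,"hand":0},{"dx":0,"dy":0,"dz":0,"rx":0,"ry":0,"rz":-0.055,"hand":0},{"dx":0,"dy":0,"dz":0,"rx":0,"ry":0,"rz":-0.055,"hand":0},{"dx":0,"dy":0,"dz":0,"rx":0,"ry":0,"rz":-0.055,"hand":0},{"dx":0,"dy":0,"dz":0,"rx":0,"ry":0,"rz":-0.055,"hand":0},{"dx":0,"dy":0,"dz":0,"rx":0,"ry":0,"rz":-0.038,"hand":0}]'
cat >> h.py <<'E'
from scipy.spatial.transform import Rotation as Ro
def delta(tgt,yaw=None):
    "world TCP target -> tool-axis shift in units, remaining rz in units"
    o=get_obs();R=Ro.from_quat(o["tcp_rot"]).as_matrix();y=np.arctan2(R[1,0],R[0,0])
    d=R.T@(np.array(tgt)-o["tool_pos"])/.1
    r=None if yaw is None else -((np.radians(yaw)-y+np.pi)%(2*np.pi)-np.pi)/np.pi
    print("t %.2f pos"%o["t"],o["tool_pos"].round(4),"yaw %.2f tilt %.2f"%(np.degrees(y),np.degrees(np.arccos(-R[2,2]))),"shift",d.round(3),"rz",r, "w %.4f"%o["width"],"F",o["contact_force"].round(1))
E
python3 -c "
from h import *
delta((.40,-.05,.30),205.5);delta((.503,.355,.30),205.5)"
```

```text
t: 1.35
tool_pos: [0.2101, -0.5619, 0.3009]
tcp_rot: [0.501, 0.865, 0.0, -0.0]
contact_force: [-0.4, 0.1, -0.3]
width: 0.0853
finger_force: 0.0
t: 2.48
tool_pos: [0.2101, -0.5619, 0.3008]
tcp_rot: [-0.223, 0.975, 0.0, 0.0]
contact_force: [-0.2, -0.1, 0.1]
width: 0.0851
finger_force: 0.0
t 2.48 pos [ 0.2101 -0.5619  0.3008] yaw -154.19 tilt 0.05 shift [-3.938  3.781  0.012] rz 0.001704596904953375 w 0.0851 F [-0.2 -0.1  0.1]
t 2.48 pos [ 0.2101 -0.5619  0.3008] yaw -154.19 tilt 0.05 shift [-6.628  6.979  0.015] rz 0.001704596904953375 w 0.0851 F [-0.2 -0.1  0.1]
```

```bash
python3 -m creep '[{"dx":-0.39,"dy":0.38,"dz":0,"rx":0,"ry":0,"rz":0,"hand":0},{"dx":-0.39,"dy":0.38,"dz":0,"rx":0,"ry":0,"rz":0,"hand":0},{"dx":-0.39,"dy":0.38,"dz":0,"rx":0,"ry":0,"rz":0,"hand":0},{"dx":-0.39,"dy":0.38,"dz":0,"rx":0,"ry":0,"rz":0,"hand":0},{"dx":-0.39,"dy":0.38,"dz":0,"rx":0,"ry":0,"rz":0,"hand":0},{"dx":-0.39,"dy":0.38,"dz":0,"rx":0,"ry":0,"rz":0,"hand":0},{"dx":-0.39,"dy":0.38,"dz":0,"rx":0,"ry":0,"rz":0,"hand":0},{"dx":-0.39,"dy":0.38,"dz":0,"rx":0,"ry":0,"rz":0,"hand":0},{"dx":-0.39,"dy":0.38,"dz":0,"rx":0,"ry":0,"rz":0,"hand":0},{"dx":-0.39,"dy":0.38,"dz":0,"rx":0,"ry":0,"rz":0,"hand":0}]'
python3 -m creep '[{"dx":-0.27,"dy":0.32,"dz":0,"rx":0,"ry":0,"rz":0,"hand":0},{"dx":-0.27,"dy":0.32,"dz":0,"rx":0,"ry":0,"rz":0,"hand":0},{"dx":-0.27,"dy":0.32,"dz":0,"rx":0,"ry":0,"rz":0,"hand":0},{"dx":-0.27,"dy":0.32,"dz":0,"rx":0,"ry":0,"rz":0,"hand":0},{"dx":-0.27,"dy":0.32,"dz":0,"rx":0,"ry":0,"rz":0,"hand":0},{"dx":-0.27,"dy":0.32,"dz":0,"rx":0,"ry":0,"rz":0,"hand":0},{"dx":-0.27,"dy":0.32,"dz":0,"rx":0,"ry":0,"rz":0,"hand":0},{"dx":-0.27,"dy":0.32,"dz":0,"rx":0,"ry":0,"rz":0,"hand":0},{"dx":-0.27,"dy":0.32,"dz":0,"rx":0,"ry":0,"rz":0,"hand":0},{"dx":-0.27,"dy":0.32,"dz":0,"rx":0,"ry":0,"rz":0,"hand":0}]'
python3 - <<'E'
from h import *
delta((.503,.358,.30),205.5)
c=calibration("wrist");print(c["R"].round(4),c["t"],-c["R"].T@c["t"],c["intrinsics"])
cv2.imwrite("pics/w1.png",grab_frame("wrist")[:,:,::-1])
E
```

```text
t: 3.72
tool_pos: [0.3984, -0.0493, 0.3012]
tcp_rot: [-0.221, 0.975, -0.0, 0.0]
contact_force: [1.3, -0.6, 0.1]
width: 0.0851
finger_force: 0.0
t: 4.97
tool_pos: [0.5039, 0.3555, 0.3008]
tcp_rot: [-0.221, 0.975, -0.0, -0.0]
contact_force: [0.9, -0.8, 1.1]
width: 0.0854
finger_force: 0.0
t 4.97 pos [0.5039 0.3555 0.3008] yaw -154.45 tilt 0.03 shift [-0.003  0.026  0.008] rz 0.00026178435596244787 w 0.0854 F [ 0.9 -0.8  1.1]
[[-4.308e-01  9.025e-01 -8.000e-04]
 [ 8.600e-01  4.108e-01  3.027e-01]
 [ 2.735e-01  1.297e-01 -9.531e-01]] [-0.10304965 -0.63879955  0.26133547] [0.43352855 0.321508   0.44234142] [[292.26115828   0.         252.08819251]
 [  0.         292.26115828 191.06330114]
 [  0.           0.           1.        ]]
```

View pics/w1.png

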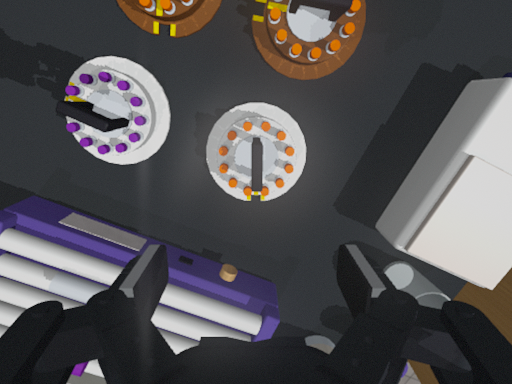

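The wrist view shows the orange disk at (256,152), its bar nearly vertical in the image and its notch at (256,197). I'll measure these more closely.

```bash
python3 - <<'E'
from h import *
im=cv2.imread("pics/w1.png");hsv=cv2.cvtColor(im,cv2.COLOR_BGR2HSV)
deg=lambda a:np.degrees(np.arctan2(a[1],a[0]))
x,y,w=200,95,115
sub=hsv[y:y+w,x:x+w]
b=cv2.inRange(sub,(0,0,90),(180,70,255))
cs,_=cv2.findContours(b,cv2.RETR_EXTERNAL,2);k=cv2.convexHull(max(cs,key=cv2.contourArea));e=cv2.fitEllipse(k);print(e)
# physical fit: flange contour to plane z=.006, circle fit r=75
P=np.array([ray("wrist",p[0]+[x,y],.004)[:2] for p in k])
from scipy.optimize import least_squares
s=least_squares(lambda v:np.hypot(*(P-v[:2]).T)-v[2],[.5,.36,.075],loss='soft_l1',f_scale=.001);D=s.x;print("disk",D)
Y=cv2.inRange(sub,(22,120,100),(36,255,255));n,l,st,c=cv2.connectedComponentsWithStats(Y)
for i in range(1,n):
  p=ray("wrist",c[i]+[x,y],.006);print(st[i],c[i]+[x,y],p.round(4),deg(p[:2]-D[:2]),np.hypot(*(p[:2]-D[:2])))
# bar
K=cv2.inRange(sub,(0,0,0),(180,255,60));n,l,st,c=cv2.connectedComponentsWithStats(K)
for i in range(1,n):
  if 80<st[i][4]<2000:
    ys,xs=np.where(l==i);r=cv2.minAreaRect(np.c_[xs,ys].astype(np.float32));bx=cv2.boxPoints(r)+[x,y]
    m=np.array(r[0])+[x,y];print("bar",st[i],r,ray("wrist",m,.099).round(4),[ray("wrist",q,.099)[:2].round(4) for q in bx])
cv2.imwrite("pics/w1c.png",cv2.resize(im[y:y+w,x:x+w],(575,575),interpolation=cv2.INTER_CUBIC))
E
```

```text
((55.624794006347656, 56.63886642456055), (100.22929382324219, 101.4181137084961), 76.8408432006836)
disk [0.5037107  0.36460653 0.07613116]
[54 96  4  4 16] [255.5 192.5] [0.5577 0.3905 0.006 ] 25.61525961905447 0.05989219711557493
[ 47 101   4   4  15] [248.6 197.4] [0.5697 0.3842 0.006 ] 16.579697239809455 0.06882627130562184
[ 60 100   4   5  16] [261.6875 197.0625] [0.5603 0.4025 0.006 ] 33.83579625053477 0.06812154696302698
```

View pics/w1c.png

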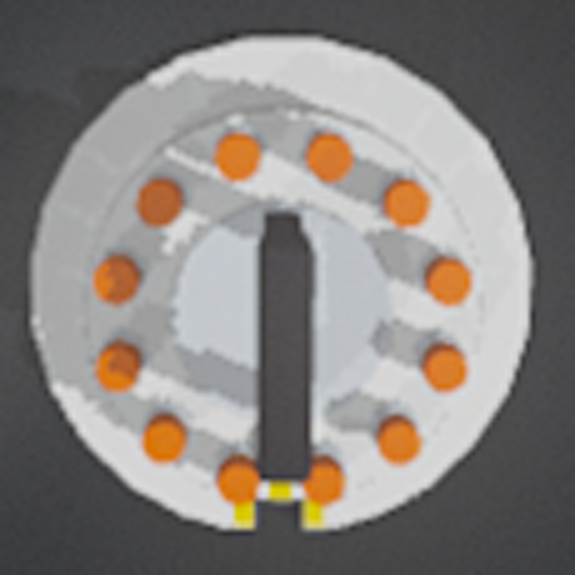

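```bash
python3 - <<'E'
from h import *
for v in(350,361):print(ray("wrist",(257.2,95+v/5),.099))
for D in((.5037,.3646),(.504,.3602),(.5038,.3620)):
  print(D,[ (n,proj(n,(*D,.099)).round(1),proj(n,(*D,0)).round(1)) for n in("wrist","top")])
delta((.5038,.3622,.12),205.3);delta((.5038,.3622,.071),205.3)
E
```

```text
[0.49935692 0.36327286 0.099     ]
[0.50176943 0.36444493 0.099     ]
(0.5037, 0.3646) [('wrist', array([256.6, 168.7]), array([255.6, 153.8])), ('top', array([159.2, 191.7]), array([168.5, 195.1]))]
(0.504, 0.3602) [('wrist', array([253.2, 167.3]), array([252.9, 152.7])), ('top', array([161. , 191.6]), array([170.1, 195. ]))]
(0.5038, 0.362) [('wrist', array([254.6, 167.8]), array([254. , 153.1])), ('top', array([160.3, 191.7]), array([169.5, 195.1]))]
t 5.03 pos [0.5041 0.3591 0.299 ] yaw -154.36 tilt 0.13 shift [-0.013  0.026  1.79 ] rz 0.0018930136314075866 w 0.0852 F [-1.4  2.7 -0.6]
t 5.03 pos [0.5041 0.3591 0.299 ] yaw -154.36 tilt 0.13 shift [-0.014  0.025  2.28 ] rz 0.0018930136314075866 w 0.0852 F [-1.4  2.7 -0.6]
```

```bash
python3 -m creep '[{"dx":0,"dy":0,"dz":0.4,"rx":0,"ry":0,"rz":0.001,"hand":0},{"dx":0,"dy":0,"dz":0.4,"rx":0,"ry":0,"rz":0,"hand":0},{"dx":0,"dy":0,"dz":0.4,"rx":0,"ry":0,"rz":0,"hand":0},{"dx":0,"dy":0,"dz":0.3,"rx":0,"ry":0,"rz":0,"hand":0},{"dx":0,"dy":0,"dz":0.1,"rx":0,"ry":0,"rz":0,"hand":0},{"dx":0,"dy":0,"dz":0,"rx":0,"ry":0,"rz":0,"hand":0},{"dx":0,"dy":0,"dz":0,"rx":0,"ry":0,"rz":0,"hand":0}]'
python3 -c "
from h import *
delta((.5038,.3607,.071),205.3)"
```

```text
t: 5.9
tool_pos: [0.5046, 0.3544, 0.1429]
tcp_rot: [-0.219, 0.976, 0.0, 0.001]
contact_force: [0.7, 0.3, 0.3]
width: 0.0852
finger_force: 0.0
t 5.90 pos [0.5046 0.3544 0.1429] yaw -154.64 tilt 0.12 shift [-0.018  0.06   0.719] rz 0.00031991815009823005 w 0.0852 F [0.7 0.3 0.3]
```

```bash
python3 -m creep '[{"dx":-0.01,"dy":0.06,"dz":0.2,"rx":0,"ry":0,"rz":0,"hand":0},{"dx":0,"dy":0,"dz":0.2,"rx":0,"ry":0,"rz":0,"hand":0},{"dx":0,"dy":0,"dz":0.2,"rx":0,"ry":0,"rz":0,"hand":0},{"dx":0,"dy":0,"dz":0.12,"rx":0,"ry":0,"rz":0,"hand":0},{"dx":0,"dy":0,"dz":0,"rx":0,"ry":0,"rz":0,"hand":0},{"dx":0,"dy":0,"dz":0,"rx":0,"ry":0,"rz":0,"hand":0.3},{"dx":0,"dy":0,"dz":0,"rx":0,"ry":0,"rz":0,"hand":0.6},{"dx":0,"dy":0,"dz":0,"rx":0,"ry":0,"rz":0,"hand":0.7},{"dx":0,"dy":0,"dz":0,"rx":0,"ry":0,"rz":0,"hand":0.8},{"dx":0,"dy":0,"dz":0,"rx":0,"ry":0,"rz":0,"hand":0.9}]'
python3 -m creep '[{"dx":0,"dy":0,"dz":0,"rx":0,"ry":0,"rz":0,"hand":1},{"dx":0,"dy":0,"dz":0,"rx":0,"ry":0,"rz":0,"hand":1},{"dx":0,"dy":0,"dz":0,"rx":0,"ry":0,"rz":0,"hand":1},{"dx":0,"dy":0,"dz":0,"rx":0,"ry":0,"rz":0,"hand":1}]'
python3 -c "
from h import *
delta((.5038,.3607,.071),205.3)"
```

```text
t: 7.15
tool_pos: [0.5024, 0.3601, 0.0696]
tcp_rot: [-0.22, 0.976, 0.0, 0.0]
contact_force: [0.0, 0.0, 2.9]
width: 0.0131
finger_force: 59.3
t: 7.65
tool_pos: [0.5024, 0.3601, 0.0696]
tcp_rot: [-0.219, 0.976, 0.0, 0.0]
contact_force: [-1.0, 1.0, 5.2]
width: 0.0131
finger_force: 59.5
t 7.65 pos [0.5024 0.3601 0.0696] yaw -154.64 tilt 0.03 shift [-0.016 -0.    -0.014] rz 0.0003283978337829916 w 0.0131 F [-1.   1.   5.2]
```

```bash
python3 -m creep '[{"dx":0,"dy":0,"dz":-0.05,"rx":0,"ry":0,"rz":0,"hand":1},{"dx":0,"dy":0,"dz":-0.15,"rx":0,"ry":0,"rz":0,"hand":1},{"dx":0,"dy":0,"dz":-0.3,"rx":0,"ry":0,"rz":0,"hand":1},{"dx":0,"dy":0,"dz":-0.3,"rx":0,"ry":0,"rz":0,"hand":1},{"dx":0,"dy":0,"dz":-0.3,"rx":0,"ry":0,"rz":0,"hand":1},{"dx":0,"dy":0,"dz":-0.25,"rx":0,"ry":0,"rz":0,"hand":1},{"dx":0,"dy":0,"dz":-0.15,"rx":0,"ry":0,"rz":0,"hand":1},{"dx":0,"dy":0,"dz":-0.05,"rx":0,"ry":0,"rz":0,"hand":1},{"dx":0,"dy":0,"dz":0,"rx":0,"ry":0,"rz":0,"hand":1}]'
python3 -c "
from h import *
delta((.576,-.169,.225),209.5)"
```

```text
t: 8.78
tool_pos: [0.502, 0.3599, 0.2237]
tcp_rot: [-0.22, 0.976, -0.0, -0.0]
contact_force: [-0.7, -1.0, -4.6]
width: 0.0131
finger_force: 58.7
t 8.78 pos [0.502  0.3599 0.2237] yaw -154.64 tilt 0.04 shift [ 1.597 -5.096 -0.011] rz -0.022997879129280634 w 0.0131 F [-0.7 -1.  -4.6]
```

```bash
python3 -m creep '[{"dx":0.022,"dy":-0.07,"dz":0,"rx":0,"ry":0,"rz":0,"hand":1},{"dx":0.044,"dy":-0.14,"dz":0,"rx":0,"ry":0,"rz":0,"hand":1},{"dx":0.066,"dy":-0.21,"dz":0,"rx":0,"ry":0,"rz":0,"hand":1},{"dx":0.088,"dy":-0.28,"dz":0,"rx":0,"ry":0,"rz":0,"hand":1},{"dx":0.088,"dy":-0.28,"dz":0,"rx":0,"ry":0,"rz":0,"hand":1},{"dx":0.088,"dy":-0.28,"dz":0,"rx":0,"ry":0,"rz":0,"hand":1},{"dx":0.088,"dy":-0.28,"dz":0,"rx":0,"ry":0,"rz":0,"hand":1},{"dx":0.088,"dy":-0.28,"dz":0,"rx":0,"ry":0,"rz":0,"hand":1},{"dx":0.088,"dy":-0.28,"dz":0,"rx":0,"ry":0,"rz":0,"hand":1},{"dx":0.088,"dy":-0.28,"dz":0,"rx":0,"ry":0,"rz":0,"hand":1}]'
python3 -m creep '[{"dx":0.088,"dy":-0.28,"dz":0,"rx":0,"ry":0,"rz":0,"hand":1},{"dx":0.088,"dy":-0.28,"dz":0,"rx":0,"ry":0,"rz":0,"hand":1},{"dx":0.088,"dy":-0.28,"dz":0,"rx":0,"ry":0,"rz":0,"hand":1},{"dx":0.088,"dy":-0.28,"dz":0,"rx":0,"ry":0,"rz":0,"hand":1},{"dx":0.088,"dy":-0.28,"dz":0,"rx":0,"ry":0,"rz":0,"hand":1},{"dx":0.088,"dy":-0.28,"dz":0,"rx":0,"ry":0,"rz":0,"hand":1},{"dx":0.088,"dy":-0.28,"dz":0,"rx":0,"ry":0,"rz":0,"hand":1},{"dx":0.09,"dy":-0.28,"dz":0,"rx":0,"ry":0,"rz":0,"hand":1},{"dx":0.066,"dy":-0.22,"dz":0,"rx":0,"ry":0,"rz":0,"hand":1},{"dx":0.05,"dy":-0.16,"dz":0,"rx":0,"ry":0,"rz":0,"hand":1}]'
python3 -m creep '[{"dx":0.027,"dy":-0.1,"dz":0,"rx":0,"ry":0,"rz":0,"hand":1},{"dx":0,"dy":0,"dz":0,"rx":0,"ry":0,"rz":-0.011,"hand":1},{"dx":0,"dy":0,"dz":0,"rx":0,"ry":0,"rz":-0.01,"hand":1},{"dx":0,"dy":0,"dz":0,"rx":0,"ry":0,"rz":0,"hand":1},{"dx":0,"dy":0,"dz":0,"rx":0,"ry":0,"rz":0,"hand":1}]'
python3 - <<'E'
from h import *
delta((.576,-.169,.225),209.5)
cw=calibration("wrist");w=grab_frame("wrist")[:,:,::-1];np.savez("cw.npz",**cw)
t=grab_frame("top")[:,:,::-1];delta((.576,-.169,.225),209.5)
cv2.imwrite("pics/w2.png",w);cv2.imwrite("pics/t2.png",t)
E
```

```text
t: 10.02
tool_pos: [0.5363, 0.1105, 0.2243]
tcp_rot: [-0.219, 0.976, -0.0, 0.0]
contact_force: [0.8, 0.6, -4.5]
width: 0.0134
finger_force: 58.6
t: 11.28
tool_pos: [0.5742, -0.1607, 0.2243]
tcp_rot: [-0.219, 0.976, -0.0, -0.0]
contact_force: [0.8, 0.3, -3.5]
width: 0.0134
finger_force: 58.7
t: 11.9
tool_pos: [0.5763, -0.1688, 0.2244]
tcp_rot: [-0.252, 0.968, -0.0, 0.0]
contact_force: [-0.9, -0.6, -4.3]
width: 0.0132
finger_force: 58.7
t 11.90 pos [ 0.5763 -0.1688  0.2244] yaw -150.83 tilt 0.01 shift [ 0.004  0.    -0.006] rz -0.0018560238208532314 w 0.0132 F [-0.9 -0.6 -4.3]
t 12.00 pos [ 0.5763 -0.169   0.2244] yaw -150.84 tilt 0.01 shift [ 0.003  0.002 -0.006] rz -0.0019145346876865259 w 0.0128 F [ 0.3  0.2 -4.2]
```

View pics/w2.png

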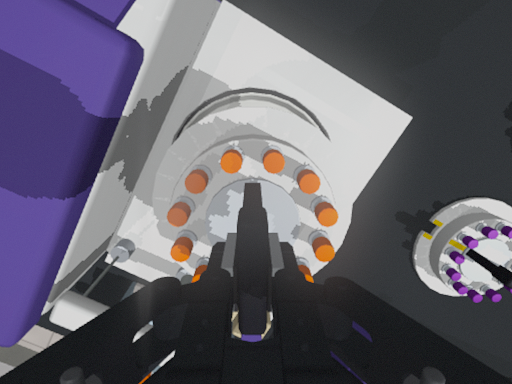

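The wrist view shows the held disk over the bay, caps visible around (180–330, 160–275). I'll fit the caps to get the disk's pose in the hand, and refine the platter angle from the first top picture.

```bash
cat > fit.py <<'E'
from h import *
from scipy.optimize import least_squares
def caps(im,box):
    x,y,X,Yy=box;hsv=cv2.cvtColor(im,cv2.COLOR_BGR2HSV)[y:Yy,x:X]
    m=cv2.inRange(hsv,(4,150,110),(18,255,255));n,l,s,c=cv2.connectedComponentsWithStats(m)
    return [(c[i]+[x,y],s[i][4],s[i][:4]+[x,y,0,0]) for i in range(1,n) if s[i][4]>15]
def fit(pts,cal,zb,x0,cz=.046):
    """disk centre x,y and yaw from cap centroids, tilt zero"""
    a=np.radians(15+30*np.arange(12))
    def res(v):
        M=np.array([proj(None,(v[0]+.047*np.cos(t+v[2]),v[1]+.047*np.sin(t+v[2]),zb+cz),cal) for t in a])
        return np.concatenate([p-M[np.argmin(np.hypot(*(M-p).T))] for p in pts])
    s=least_squares(res,x0,diff_step=1e-4,loss="soft_l1");r=res(s.x)
    return s.x[:2].round(4),np.degrees(s.x[2]).round(2),"rms px",np.sqrt(np.mean(r**2)).round(2)
E
python3 - <<'E'
from fit import *
deg=lambda a:np.degrees(np.arctan2(a[1],a[0]))
im=cv2.imread("pics/w2.png");C=caps(im,(160,140,345,262))
for c in C:print(c[0].round(1),c[1],c[2])
cal=dict(np.load("cw.npz"));P=[c[0] for c in C if c[1]>200]
for cz in(.044,.046,.048):print("w2",fit(P,cal,.2244-.0696,[.576,-.169,np.radians(29)],cz))
t=cv2.imread("pics/top0.png");ct=calibration("top");Ct=caps(t,(140,168,195,222));print(len(Ct))
for cz in(.044,.048):print("top0",fit([c[0] for c in Ct if c[1]<40],ct,0,[.504,.360,np.radians(25)],cz))
t=cv2.imread("pics/t2.png");Ct=caps(t,(320,110,420,220));print("t2",[(c[0].round(1),c[1]) for c in Ct])
im=cv2.imread("pics/top0.png");hsv=cv2.cvtColor(im,cv2.COLOR_BGR2HSV).astype(int)
ys,xs=np.mgrid[135:162,350:376];s=np.clip(hsv[135:162,350:376,1]-60,0,None)*(abs(hsv[135:162,350:376,0]-28)<8)
w=s/s.sum();m=np.array([(w*xs).sum(),(w*ys).sum()]);cov=np.cov(np.c_[xs.ravel(),ys.ravel()].T,aweights=w.ravel());ev=np.linalg.eigh(cov)[1][:,1]
p,q=[ray("top",m+k*ev,.064) for k in(-5,5)];h=[ray("top",(372.32,166.05),z) for z in(.073,.07)];print("line pca",deg(p-q),deg(q-p),m);print("hub",ray("top",(372,166),.06),h)
d=ray("top",(358.8,142.0),.076);[print("dog",d,deg(d-c),np.hypot(*(d-c)[:2])) for c in h]
E
```

```text
[230.9 162. ] 356 [221 152  21  21]
[273.5 162.2] 338 [263 152  21  21]
[309.3 183.1] 304 [300 174  20  20]
[200.8 185.6] 79 [194 178  12  15]
[327.5 216.6] 278 [318 208  20  18]
[180.6 251.8] 278 [171 238  22  24]
[324.8 252. ] 281 [315 238  20  24]
w2 (array([ 0.5791, -0.1672]), np.float64(29.17), 'rms px', np.float64(0.91))
w2 (array([ 0.5786, -0.1678]), np.float64(29.14), 'rms px', np.float64(0.41))
w2 (array([ 0.5781, -0.1682]), np.float64(29.15), 'rms px', np.float64(0.29))
2
top0 (array([0.5044, 0.3606]), np.float64(25.17), 'rms px', np.float64(0.12))
top0 (array([0.5039, 0.3597]), np.float64(25.17), 'rms px', np.float64(0.08))
t2 [(array([381.6, 136. ]), np.int32(23)), (array([391.9, 136.1]), np.int32(19)), (array([372.6, 141. ]), np.int32(23)), (array([366.7, 150.2]), np.int32(22)), (array([366.5, 161. ]), np.int32(22)), (array([372.1, 170.6]), np.int32(19)), (array([381.7, 176.1]), np.int32(24)), (array([393. , 176.5]), np.int32(26)), (array([411.9, 209.9]), np.int32(189))]
line pca 26.34104619525921 -153.6589538047408 [360.88136585 146.36409756]
hub [ 0.57805367 -0.17176959  0.06      ] [array([ 0.57587039, -0.16917851,  0.073     ]), array([ 0.5763457 , -0.16996488,  0.07      ])]
dog [ 0.63683872 -0.13492847  0.076     ] 29.325871517056328 0.0699299832158027
dog [ 0.63683872 -0.13492847  0.076     ] 30.078606353113738 0.06990676532946483
```

```bash
python3 - <<'E'
from fit import *
deg=lambda a:np.degrees(np.arctan2(a[1],a[0]))
ct=calibration("top")
t=cv2.imread("pics/t2.png");P=[c[0] for c in caps(t,(320,110,420,220)) if c[1]<60]
for cz in(.044,.046,.048):print("t2",fit(P,ct,.2244-.0696,[.576,-.169,np.radians(29)],cz))
im=cv2.imread("pics/top0.png");g=cv2.cvtColor(im,cv2.COLOR_BGR2GRAY).astype(float)
pc=[]
for cx,cy in((498,201),(645,120),(645,287)):
    u,v=333+(cx-400+.5)/5-.5,126+(cy+.5)/5-.5;x,y=int(round(u)),int(round(v))
    p=g[y-3:y+4,x-3:x+4];w=np.clip(np.median(p)-15-p,0,None);yy,xx=np.mgrid[y-3:y+4,x-3:x+4]
    q=np.array([(w*xx).sum(),(w*yy).sum()])/w.sum();pc.append(ray("top",q,.063))
pc=np.array(pc);print("holes",pc.round(4),pc.mean(0))
p=g[150:183,356:389];w=np.clip(140-p,0,None)*(np.hypot(*np.mgrid[-16:17,-16:17])<14);yy,xx=np.mgrid[150:183,356:389]
q=np.array([(w*xx).sum(),(w*yy).sum()])/w.sum();print("hub",q,[ray("top",q,z).round(4) for z in(.059,.063,.067)])
# yellow per-row centroid
b=im.astype(float);s=np.clip((b[:,:,1]+b[:,:,2])/2-b[:,:,0]-25,0,None)
for y in range(138,160):
    r=s[y,350:376]
    if r.max()>25:print(y,(r*np.arange(350,376)).sum()/r.sum(),r.max().round(),(r>.5*r.max()).sum())
E
```

```text
t2 (array([ 0.5787, -0.1694]), np.float64(29.41), 'rms px', np.float64(0.21))
t2 (array([ 0.5783, -0.1688]), np.float64(29.41), 'rms px', np.float64(0.22))
t2 (array([ 0.578 , -0.1683]), np.float64(29.4), 'rms px', np.float64(0.22))
holes [[ 0.5779 -0.1208  0.063 ]
 [ 0.6202 -0.1963  0.063 ]
 [ 0.534  -0.1953  0.063 ]] [ 0.5773564  -0.17079932  0.063     ]
hub [372.14944709 166.00906862] [array([ 0.5782, -0.1724,  0.059 ]), array([ 0.5776, -0.1714,  0.063 ]), array([ 0.5769, -0.1703,  0.067 ])]
140 358.75 125.0 3
141 358.5419136325148 153.0 4
142 358.7507462686567 154.0 5
143 358.9432624113475 148.0 3
144 359.15942028985506 117.0 3
145 359.81685393258425 146.0 3
146 360.33249370277076 140.0 3
147 361.0041551246537 146.0 3
148 361.3981233243968 138.0 2
149 362.13782991202345 145.0 3
150 362.7348377997179 146.0 2
151 363.213986013986 147.0 3
152 363.8917589175892 151.0 3
153 364.3707440100883 140.0 3
154 365.0819423368741 143.0 3
155 365.53061224489795 96.0 2
```

```bash
python3 -m creep '[{"dx":0.018,"dy":-0.013,"dz":0,"rx":0,"ry":0,"rz":-0.006,"hand":1},{"dx":0,"dy":0,"dz":0.1,"rx":0,"ry":0,"rz":0,"hand":1},{"dx":0,"dy":0,"dz":0.2,"rx":0,"ry":0,"rz":0,"hand":1},{"dx":0,"dy":0,"dz":0.2,"rx":0,"ry":0,"rz":0,"hand":1},{"dx":0,"dy":0,"dz":0.15,"rx":0,"ry":0,"rz":0,"hand":1},{"dx":0,"dy":0,"dz":0.06,"rx":0,"ry":0,"rz":0,"hand":1},{"dx":0,"dy":0,"dz":0,"rx":0,"ry":0,"rz":0,"hand":1},{"dx":0,"dy":0,"dz":0,"rx":0,"ry":0,"rz":0,"hand":1}]'
python3 - <<'E'
from fit import *
o=get_obs();ct=calibration("top");t=grab_frame("top")[:,:,::-1];cv2.imwrite("pics/t3.png",t)
cw=calibration("wrist");w=grab_frame("wrist")[:,:,::-1]
zb=o["tool_pos"][2]-.0696
print(zb,"t3",fit([c[0] for c in caps(t,(320,110,420,220)) if c[1]<60],ct,zb,[.577,-.170,np.radians(30)]))
print("w3",fit([c[0] for c in caps(w,(160,140,345,262)) if c[1]>200],cw,zb,[.577,-.170,np.radians(30)],.047))
delta((.576,-.171,.1326),210.4)
cv2.imwrite("pics/w3.png",w)
E
```

```text
t: 13.0
tool_pos: [0.5758, -0.1715, 0.1542]
tcp_rot: [-0.261, 0.965, -0.0, 0.0]
contact_force: [-0.1, -0.1, -4.0]
width: 0.0134
finger_force: 58.7
0.08456307591833098 t3 (array([ 0.577 , -0.1722]), np.float64(29.61), 'rms px', np.float64(11.8))
w3 (array([ 0.5779, -0.1707]), np.float64(30.14), 'rms px', np.float64(0.32))
t 13.10 pos [ 0.5758 -0.1715  0.1541] yaw -149.78 tilt 0.08 shift [-0.004  0.004  0.215] rz -0.0009932106457113817 w 0.0132 F [ 0.2  0.6 -4.6]
```

View pics/w3.png

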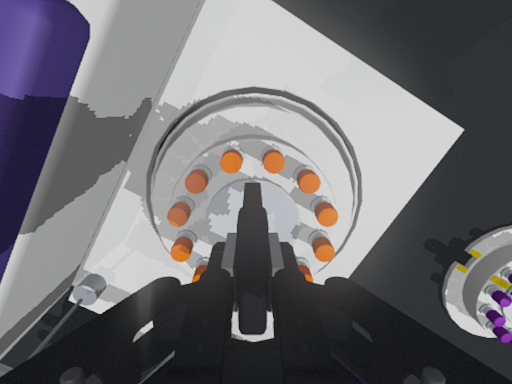

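The wrist view shows the disk nearly concentric with the bay ring, whose edges are at u=148 and 360. Lowering gently and watching the force.

```bash
python3 -m creep '[{"dx":0,"dy":0,"dz":0.04,"rx":0,"ry":0,"rz":-0.001,"hand":1},{"dx":0,"dy":0,"dz":0.04,"rx":0,"ry":0,"rz":0,"hand":1},{"dx":0,"dy":0,"dz":0.03,"rx":0,"ry":0,"rz":0,"hand":1},{"dx":0,"dy":0,"dz":0.02,"rx":0,"ry":0,"rz":0,"hand":1},{"dx":0,"dy":0,"dz":0,"rx":0,"ry":0,"rz":0,"hand":1}]'
python3 -m creep '[{"dx":0,"dy":0,"dz":0.02,"rx":0,"ry":0,"rz":0,"hand":1},{"dx":0,"dy":0,"dz":0.01,"rx":0,"ry":0,"rz":0,"hand":1},{"dx":0,"dy":0,"dz":0,"rx":0,"ry":0,"rz":0,"hand":1}]'
python3 -c "
from h import *
delta((.576,-.171,.1326),210.4);print(get_obs()['moment'])"
```

```text
t: 13.72
tool_pos: [0.5753, -0.1712, 0.1401]
tcp_rot: [-0.262, 0.965, 0.0, -0.0]
contact_force: [-0.7, 0.4, -4.4]
width: 0.0129
finger_force: 58.8
t: 14.1
tool_pos: [0.5753, -0.1713, 0.1372]
tcp_rot: [-0.262, 0.965, -0.0, -0.0]
contact_force: [-0.3, 0.1, -4.3]
width: 0.013
finger_force: 58.8
t 14.10 pos [ 0.5753 -0.1713  0.1372] yaw -149.60 tilt 0.01 shift [-0.007 -0.001  0.046] rz 6.35890329231603e-06 w 0.0130 F [-0.3  0.1 -4.3]
[-8.31599558e-03 -8.14578824e-05  2.25759141e-02]
```

```bash
python3 -m creep '[{"dx":0,"dy":0,"dz":0.015,"rx":0,"ry":0,"rz":0,"hand":1},{"dx":0,"dy":0,"dz":0.015,"rx":0,"ry":0,"rz":0,"hand":1},{"dx":0,"dy":0,"dz":0.01,"rx":0,"ry":0,"rz":0,"hand":1},{"dx":0,"dy":0,"dz":0,"rx":0,"ry":0,"rz":0,"hand":1},{"dx":0,"dy":0,"dz":0,"rx":0,"ry":0,"rz":0,"hand":1}]'
python3 -c "
from h import *
delta((.576,-.171,.1326),210.4)"
```

```text
t: 14.72
tool_pos: [0.5754, -0.1713, 0.1333]
tcp_rot: [-0.262, 0.965, -0.0, 0.0]
contact_force: [0.0, 0.2, -4.7]
width: 0.0135
finger_force: 58.8
t 14.72 pos [ 0.5754 -0.1713  0.1333] yaw -149.60 tilt 0.01 shift [-0.007 -0.     0.007] rz -5.917237431269148e-06 w 0.0135 F [ 0.   0.2 -4.7]
```

```bash
python3 -m creep '[{"dx":0,"dy":0,"dz":0.006,"rx":0,"ry":0,"rz":0,"hand":1},{"dx":0,"dy":0,"dz":0.004,"rx":0,"ry":0,"rz":0,"hand":1},{"dx":0,"dy":0,"dz":0,"rx":0,"ry":0,"rz":0,"hand":1},{"dx":0,"dy":0,"dz":0,"rx":0,"ry":0,"rz":0,"hand":1}]'
```

```text
t: 15.22
tool_pos: [0.5754, -0.1713, 0.1326]
tcp_rot: [-0.262, 0.965, -0.0, 0.0]
contact_force: [-1.7, 1.0, -0.6]
width: 0.0128
finger_force: 59.1
```

```bash
python3 -m creep '[{"dx":0,"dy":0,"dz":0.003,"rx":0,"ry":0,"rz":0,"hand":1},{"dx":0,"dy":0,"dz":0,"rx":0,"ry":0,"rz":0,"hand":1},{"dx":0,"dy":0,"dz":0,"rx":0,"ry":0,"rz":0,"hand":0.6},{"dx":0,"dy":0,"dz":0,"rx":0,"ry":0,"rz":0,"hand":0.3},{"dx":0,"dy":0,"dz":0,"rx":0,"ry":0,"rz":0,"hand":0.1},{"dx":0,"dy":0,"dz":0,"rx":0,"ry":0,"rz":0,"hand":0},{"dx":0,"dy":0,"dz":0,"rx":0,"ry":0,"rz":0,"hand":0},{"dx":0,"dy":0,"dz":0,"rx":0,"ry":0,"rz":0,"hand":0}]'
python3 -m creep '[{"dx":0,"dy":0,"dz":-0.1,"rx":0,"ry":0,"rz":0,"hand":0},{"dx":0,"dy":0,"dz":-0.2,"rx":0,"ry":0,"rz":0,"hand":0},{"dx":0,"dy":0,"dz":-0.3,"rx":0,"ry":0,"rz":0,"hand":0},{"dx":0,"dy":0,"dz":-0.3,"rx":0,"ry":0,"rz":0,"hand":0},{"dx":0,"dy":0,"dz":-0.3,"rx":0,"ry":0,"rz":0,"hand":0},{"dx":0,"dy":0,"dz":-0.3,"rx":0,"ry":0,"rz":0,"hand":0},{"dx":0,"dy":0,"dz":-0.1,"rx":0,"ry":0,"rz":0,"hand":0},{"dx":0,"dy":0,"dz":0,"rx":0,"ry":0,"rz":0,"hand":0},{"dx":0,"dy":0,"dz":0,"rx":0,"ry":0,"rz":0,"hand":0}]'
python3 - <<'E'
from fit import *
cw=calibration("wrist");w=grab_frame("wrist")[:,:,::-1];cv2.imwrite("pics/w4.png",w)
C=caps(w,(0,0,512,300));P=[c[0] for c in C]
u=proj("wrist",(.577,-.171,.11));P=[p for p in P if np.hypot(*(p-u))<60];print(u,len(P))
for z in(.063,.067):print(z,fit(P,cw,z,[.577,-.171,np.radians(30)],.047))
E
```

```text
t: 16.23
tool_pos: [0.5754, -0.1713, 0.132]
tcp_rot: [-0.262, 0.965, -0.0, -0.0]
contact_force: [0.2, -0.7, -0.2]
width: 0.0852
finger_force: 0.0
t: 17.35
tool_pos: [0.575, -0.1711, 0.2908]
tcp_rot: [-0.262, 0.965, 0.001, -0.001]
contact_force: [0.4, 0.8, -0.6]
width: 0.0855
finger_force: 0.0
[251.46220951 172.35981589] 12
0.063 (array([ 0.5774, -0.1709]), np.float64(30.53), 'rms px', np.float64(0.48))
0.067 (array([ 0.5767, -0.1715]), np.float64(30.55), 'rms px', np.float64(0.62))
```

View pics/w4.png

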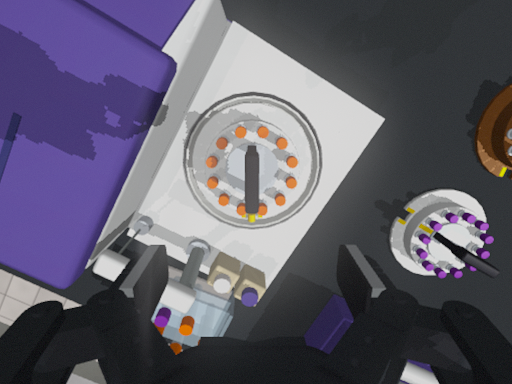

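The picture shows the disk centred in the ring at (252,161), with the yellow dog in its notch at (252,217) and the hand clear. The disk touched down at the expected floor height, and the fit (0.5774, -0.1709, 30.5°) matches the platter.

```bash
python3 -c "
from rig import *
print(ticket.close_job())"
```

```text
the job is handed in; nothing more can be done
None
```

The orange disk is in the analyser: flat on the platter floor, notch over the yellow dog, released and handed in at about 17.4 s of the 37 s, with the violet disk left where it stood; the hand-in returned no verdict.

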